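# Tip one ring out of the sorting tray

## Task

Lift the blue sorting tray (the wooden post is its handle) and tip it over the white dish, on the corner of the bay that holds the brass ring, so that the brass ring slides out through its corner gap into the dish while the steel ring stays in the tray. Then set the tray down level on the bench and let go.

Things in the scene. Friction and masses are not known exactly. Their poses are not given: they have to be found in the camera images.
- tray: Blue tray, 146 mm square, 0.22 kg. Origin: centre of underside, x/y along its sides. Floor 4 mm; walls and 2 dividers 3 mm, tops at 20 mm. 4 bays, centres (+-36, +-36) mm; at each corner (+-73, +-73) both walls stop 34 mm short: each bay empties over its own corner only. Middle: wooden post 18 mm square, top at 80 mm, its flat faces look to the corners: grip it across a diagonal, at about 60 mm.
- brass_ring: Yellow brass ring blank, the one to tip out, lying flat in one bay: outer diameter 26 mm, inner 15 mm, 9 mm high, 20 g. Origin: centre of its underside. The tray's plastic is slippery: rings stay put while it is carried level and slide once it is tipped more than about 20 degrees; at 40 degrees straight towards a bay's corner that bay empties within a second.
- steel_ring: Grey steel ring blank of the same size, lying flat in a bay next to the brass ring's. Origin: centre of its underside. It must stay in the tray.
- dish: Round white ceramic dish, loose, 0.6 kg: rim 160 mm across and 35 mm above the bench, walls 5 mm thick, sides rounding in to the floor. Origin: centre of its underside, z up.
There are look-alikes about, which are no part of the job. Several things look just like the tray: the one meant starts farthest from the robot's base. There is more than one size of the dish; the one meant has the size given above.

How it is judged:
By the outcome, as a careful person would: the job done as asked, in the order asked, and still so for the second after the job is handed in, with the robot touching nothing.
It also fails if it takes over 58 s, if anything falls off the work surface, if the arm or the gripper's body presses on something with over 40 N, if the wrist force passes 120 N, or if a joint passes its speed limit or range.

## Robot

A 7-joint arm with a two-finger parallel gripper is mounted at the origin on the work surface. World frame = base frame: x ahead of the robot, y to its left, z up, the work surface at z = 0. Lengths are in m, angles in rad, forces in N, time in s.
With the tool pointing down it reaches from about 0.35 to 0.9 m from the base axis. Payload 8.1 kg.
Tool frame: the origin (TCP) lies midway between the tips of the shut fingers; the grasp point (between the pads) lies 19 mm behind it; z points along the fingers, y is the line along which they close (so a half turn about z gives the same grasp; the last joint's range is limited). The gripper opens to 92 mm and grips with 3 to 60 N. Pads are 19 mm wide; open, the fingers measure 130 mm over their backs; the gripper's body (75 mm by 190 mm) begins 47 mm behind the grasp point.
Start: joints at [-1.334, 0.434, 0.025, 1.573, -0.012, 1.134, -0.075], TCP at [0.208, 0.589, 0.227] pointing down, gripper open.
Joint ranges: [-2.62, 2.62], [-0.44, 2.09], [-1.27, 1.32], [0.08, 2.57], [-1.32, 4.46], [0.12, 2], [-2.74, 2.74]. Speed limits (rad/s): [2.22, 2.22, 3.01, 3.01, 3.14, 3.14, 3.14].

## Interface

Orientations are given as a rotation vector (axis times angle).
In Python, from cell import readout, get_image, calibration, ticket gives the robot as it stands. The module is installed in compiled form; this text tells all that it offers.
- The arm moves only by the tool move_arm, never from a script. Its argument "series" is a list of rows, each a list of 6 numbers: the shift along the world's x, y, z as a fraction of full scale, then the turn, a rotation vector about the world's x, y, z as a fraction of full scale. A call has 1 to 5 rows; each row is the pose to reach, as a shift and turn from the pose commanded when the call began; what a row does not reach only later rows make up. Full scale, the value 1, is 0.75 m for a shift and 60 degrees for a turn. A row lasts 1/10 s, in which the tool goes at most 50 mm and 8.59 degrees, less where a joint would pass 70% of its speed; a pose out of reach is approached as far as the arm can. A call with a number of a shift or a turn outside -1 to 1 is refused whole. A call with a gripper value outside its range is refused whole. "claw" is the opening, from -1 (shut) to 1 (fully open), so that 0 is half open, set as the call begins (left out, the last holds). The fingers move at their own pace and stop on an object; "squeeze" is the grip in N (left out, the last holds). Time passes only in rows, so rows that repeat a pose let the fingers close. It gives the time, the measured TCP pose, the force, the opening and the grip force at its end, in the units of the state.
- readout.observe(): the state, without advancing time (a new reading comes with each control period).
- get_image(name): name is "side" or "top" or "wrist"; returns (picture, depth): 420x560x3 uint8, red, green, blue; 420x560 float32, m along the optical axis (not along the pixel's ray), 0 where there is no reading.
- calibration(name): a dict with "fx", "fy", "cx", "cy" (pixels), "view" (4x4, takes a point from world to camera coordinates); the wrist camera has in their place "mount" (4x4, takes a point from camera to tool coordinates, whose origin is the TCP and whose axes are the flange's). Camera axes: x right, y down, z forward; pixel columns grow to the right and rows downward; lengths in m; the calibration is good to about 2 mm. A picture is of the moment at which its call begins: read the wrist's pose just before it. calibration takes no time and is no camera call.
- ticket.sign_off(): hands the job in; it is judged then, once.
The state is a dict: "clock": time; "joints": joint angles; "dq": joint speeds; "joint_efforts": joint torques, N m; "position": TCP position; "ee_rot": TCP orientation; "force": force on the tool from outside, world axes, zero at the start; "ft_torque": the same for the moment, N m; "width": opening from 0.0 (shut) to 1.0 (fully open); "gripper_force": force on a finger pad.
Only numpy, scipy, OpenCV 4.12 (cv2) and the standard library are available. Lean on these libraries where they do the work, as an engineer would, in place of code of your own. Each camera call takes 0.05 s, during which the arm holds its last target. There are 200 camera calls.

## Working session

There is one attempt and no reset: what is moved stays moved. The work goes in short steps, Python scripts to look and compute and a tool call to move; the robot and the scene stay as the last step left them, time stands still between calls to the robot, and variables do not carry over. Pictures are saved under pics/ and viewed, at most 10 in all, crops included, and the job is handed in when it is done.

Besides the shell and the picture viewer there is one more tool, called after "Emit:" as name(argument=value, ...) on one line, values as JSON. move_arm: Moves the arm, as the interface text tells. Shift numbers are shares of 0.75 m and turn numbers shares of 60 degrees, none past 1 either way. Its arguments: {"type":"object","properties":{"series":{"type":"array"},"claw":{"type":"number"},"squeeze":{"type":"number"}},"required":["series"]}

```bash
mkdir -p pics
cat > h.py <<'E'
import numpy as np, cv2
from cell import readout,get_image,calibration,ticket
from scipy.spatial.transform import Rotation as R
def grab(n):
    s=readout.observe(); im,d=get_image(n); return s,im,d
def save(im,n): cv2.imwrite('pics/'+n,cv2.cvtColor(im,cv2.COLOR_RGB2BGR))
def cam2world(n,s=None):
    c=calibration(n)
    if n=='wrist':
        T=np.eye(4);T[:3,:3]=R.from_rotvec(s['ee_rot']).as_matrix();T[:3,3]=s['position']
        return c,T@np.array(c['mount'])
    return c,np.linalg.inv(np.array(c['view']))
def ray(n,u,v,z,s=None):
    c,M=cam2world(n,s)
    d=M[:3,:3]@np.array([(u-c['cx'])/c['fx'],(v-c['cy'])/c['fy'],1]);o=M[:3,3]
    return o+d*(z-o[2])/d[2]
E
python3 - <<'E'
from h import *
for n in('top','side'):
    s,im,d=grab(n);save(im,n+'0.png');np.savez(n+'0',im=im,d=d)
print(s)
c,M=cam2world('top');print(M)
E
```

```text
{'clock': 0.05, 'joints': array([-1.33356717,  0.43522945,  0.02499103,  1.57408367, -0.0116063 ,
        1.13398449, -0.07508389]), 'dq': array([ 1.25444265e-04,  6.04929774e-05,  1.02421777e-03, -4.66775900e-04,
        1.58737525e-03,  1.34901257e-03,  3.15892049e-04]), 'joint_efforts': array([ 3.23504071e-03, -6.69779491e+01,  9.89457965e-01, -3.15503418e+01,
       -6.05599070e-02,  3.74068692e-02,  2.74855654e-05]), 'position': array([0.20822322, 0.58876393, 0.22594635]), 'ee_rot': array([-5.31329342e-01, -3.09621189e+00,  2.44263331e-03]), 'force': array([ 0.33755069, -0.46966515, -0.32188502]), 'ft_torque': array([ 0.00341899, -0.09975371,  0.04537505]), 'gripper_force': 0.0, 'width': 1.0020873966672799}
[[-2.79069343e-04 -9.97352203e-01  7.27221080e-02  3.48444265e-01]
 [-9.99903533e-01 -7.31584315e-04 -1.38704677e-02  2.38987353e-01]
 [ 1.38869439e-02 -7.27189635e-02 -9.97255787e-01  1.17397507e+00]
 [ 0.00000000e+00  0.00000000e+00  0.00000000e+00  1.00000000e+00]]
```

View pics/top0.png

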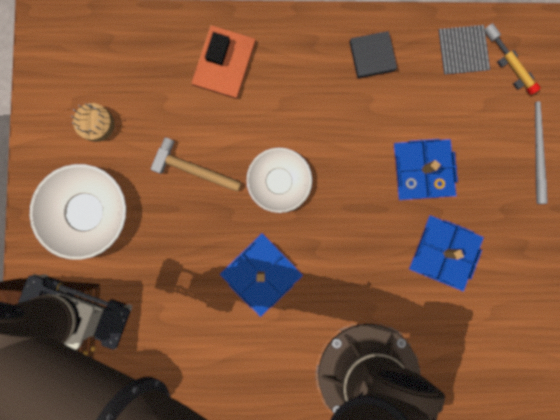

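View pics/side0.png

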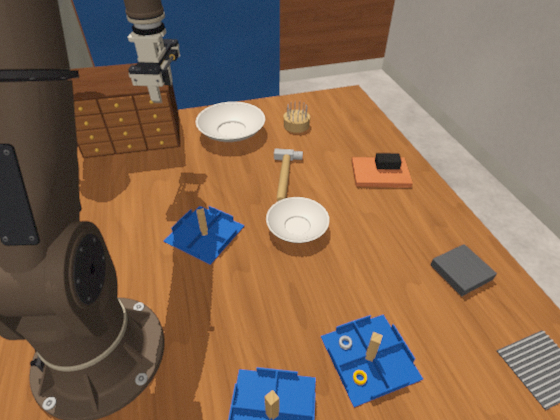

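The top picture shows three trays: (262,275), (447,253) and (426,170). The last holds a grey ring at (411,184) and a yellow ring at (440,184). There are two dishes, at (280,180) and (79,211). Next I'll compare base distances and rim diameters and take a close crop of the choice.

Run:
```python
from h import *
f=np.load('top0.npz');im=f['im'];d=f['d'];hsv=cv2.cvtColor(im,cv2.COLOR_RGB2HSV)
W=lambda u,v,z:ray('top',u,v,z)
m=cv2.inRange(hsv,(105,150,60),(125,255,255));m=cv2.morphologyEx(m,cv2.MORPH_CLOSE,np.ones((7,7)))
for c in cv2.findContours(m,0,2)[0]:
    if cv2.contourArea(c)<800: continue
    b=cv2.boxPoints(cv2.minAreaRect(c));P=np.array([W(*p,.018)[:2] for p in b])
    ctr=P.mean(0);print('tray',b.mean(0).round(),ctr.round(4),np.hypot(*ctr).round(3),'sides',np.linalg.norm(P[0]-P[1]).round(3),np.linalg.norm(P[1]-P[2]).round(3),'edge deg',np.degrees(np.arctan2(*(P[1]-P[0])[::-1])).round(1))
m=cv2.inRange(hsv,(0,0,120),(180,70,255));m=cv2.morphologyEx(m,cv2.MORPH_CLOSE,np.ones((5,5)))
for c in cv2.findContours(m,0,2)[0]:
    if cv2.contourArea(c)<1500: continue
    (u,v),r=cv2.minEnclosingCircle(c)
    if v>300: continue
    print('dish',u,v,r,W(u,v,.035).round(4),'diam',np.linalg.norm(W(u-r,v,.035)-W(u+r,v,.035)).round(3),'fill',cv2.contourArea(c)/(np.pi*r*r))
cr=im[125:215,380:475];hs=hsv[125:215,380:475]
y=cv2.inRange(hs,(12,100,120),(32,255,255));g=cv2.inRange(hs,(0,0,110),(180,90,255))
for n,k in(('yel',y),('grey',g)):
    for c in cv2.findContours(k,0,2)[0]:
        if cv2.contourArea(c)>15:(u,v),r=cv2.minEnclosingCircle(c);print(n,u+380,v+125,r,W(u+380,v+125,.013).round(4))
save(cv2.resize(cr,None,fx=6,fy=6,interpolation=cv2.INTER_CUBIC),'crop.png')
```

```text
tray [261. 274.] [0.2429 0.2653] 0.36 sides 0.141 0.142 edge deg -45.0
tray [447. 253.] [ 0.2955 -0.1949] 0.354 sides 0.142 0.148 edge deg -23.1
tray [426. 169.] [ 0.5035 -0.1465] 0.524 sides 0.147 0.142 edge deg -85.1
dish 77.59488677978516 211.4051055908203 48.84089279174805 [0.3959 0.7071 0.035 ] diam 0.235 fill 0.9536221658898503
dish 279.0761413574219 179.65481567382812 33.030818939208984 [0.4736 0.2202 0.035 ] diam 0.161 fill 0.9586917800039898
dish 468.5 45.75 33.05781555175781 [ 0.8121 -0.2554  0.035 ] diam 0.167 fill 0.5621589534035129
yel 427.0 169.5 64.72451782226562 [ 0.5021 -0.1508  0.013 ]
grey 439.2894744873047 183.42105102539062 5.884782314300537 [ 0.4671 -0.1809  0.013 ]
grey 410.7142848968506 183.0 5.285815238952637 [ 0.4681 -0.1091  0.013 ]
grey 430.5 145.5 22.192440032958984 [ 0.5629 -0.1611  0.013 ]
```

View pics/crop.png

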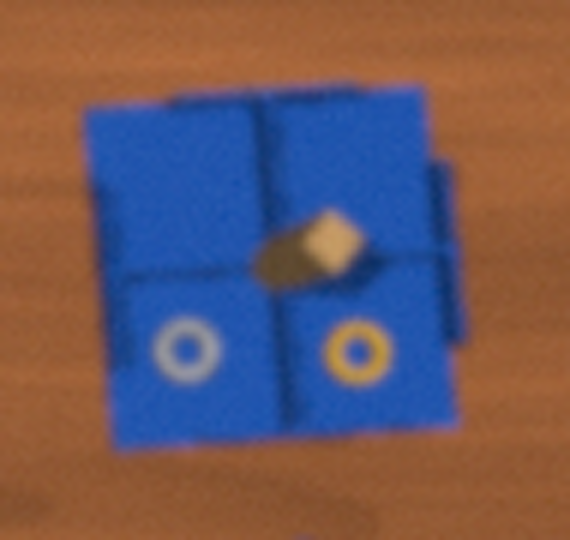

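The crop shows the tray with the grey ring at the lower left, the yellow ring at the lower right (the bay towards -x,-y) and the post top at top-image pixel (435.5,165.5).
- **Trays:** (262,275) is 0.36 m from the base, (447,253) is 0.35 m, and (426,170) is 0.52 m. I choose the last because it is farthest.
- **Dishes:** (280,180) is 161 mm across and is the one meant; (79,211) is 235 mm.

Moving to hover over the tray.

Emit:
move_arm(series=[[0.39,-0.98,0.03,0,0,-0.34],[0.39,-0.98,0.03,0,0,-0.34],[0.39,-0.98,0.03,0,0,-0.34],[0.39,-0.98,0.03,0,0,-0.34],[0.39,-0.98,0.03,0,0,-0.34]], claw=1)

```text
clock: 0.6
position: [0.301, 0.355, 0.2336]
ee_rot: [-1.071, -2.953, 0.001]
force: [1.4, 0.9, 0.2]
width: 1.003
gripper_force: 0.0
```

Emit:
move_arm(series=[[0.25,-0.64,0,0,0,0],[0.25,-0.64,0,0,0,0],[0.25,-0.64,0,0,0,0],[0.25,-0.64,0,0,0,0],[0.25,-0.64,0,0,0,0]])

```text
clock: 1.1
position: [0.3918, 0.1222, 0.2339]
ee_rot: [-1.071, -2.953, -0.001]
force: [1.1, 1.0, -0.5]
width: 1.0
gripper_force: 0.0
```

Emit:
move_arm(series=[[0.16,-0.34,0,0,0,0],[0.16,-0.34,0,0,0,0],[0.16,-0.34,0,0,0,0],[0.16,-0.34,0,0,0,0],[0.16,-0.34,0,0,0,0]])

```text
clock: 1.6
position: [0.4985, -0.1038, 0.2338]
ee_rot: [-1.07, -2.954, -0.0]
force: [0.5, 1.2, -0.1]
width: 1.002
gripper_force: 0.0
```

Run:
```python
from h import *
grab('wrist');grab('wrist')
s,im,d=grab('wrist');save(im,'w1.png');np.savez('w1',im=im,d=d,p=s['position'],r=s['ee_rot'])
print(s['position'],s['joints'].round(2))
print('post top from top cam',ray('top',435.5,165.5,.08))
hsv=cv2.cvtColor(im,cv2.COLOR_RGB2HSV)
c,M=cam2world('wrist',s)
v,u=np.mgrid[:420,:560]
P=np.stack([(u-c['cx'])/c['fx']*d,(v-c['cy'])/c['fy']*d,d],-1)@M[:3,:3].T+M[:3,3]
k=(d>0)&(P[...,2]>.07)&(P[...,2]<.09)&(hsv[...,2]>60)
k&=np.hypot(P[...,0]-.503,P[...,1]+.146)<.04
q=P[k];print('post depth pts',k.sum(),np.median(q,0),q.min(0),q.max(0))
b=cv2.inRange(hsv,(105,150,40),(125,255,255));b=cv2.morphologyEx(b,cv2.MORPH_CLOSE,np.ones((15,15)))
cs=max(cv2.findContours(b,0,2)[0],key=cv2.contourArea);x=cv2.boxPoints(cv2.minAreaRect(cs));W=np.array([ray('wrist',*p,.01,s)[:2] for p in x])
print(x,W,W.mean(0),np.degrees(np.arctan2(*(W[1]-W[0])[::-1])))
```

```text
[ 0.49942678 -0.10922768  0.23405129] [-0.37  0.26  0.6   1.87 -0.16  1.06  1.16]
post top from top cam [ 0.50277359 -0.14871202  0.08      ]
post depth pts 475 [ 0.50543226 -0.15041293  0.07980451] [ 0.49411764 -0.16337306  0.07021363] [ 0.51825455 -0.13881721  0.08222789]
[[-34.882446  16.22853 ]
 [116.58387  -36.202106]
 [173.87714  129.31178 ]
 [ 22.41082  181.74242 ]] [[ 0.19219517 -0.23500166]
 [ 0.25421978 -0.09626657]
 [ 0.39118632 -0.15962317]
 [ 0.32714434 -0.31733679]] [ 0.29118641 -0.20205705] 65.91190497799295
```

View pics/w1.png

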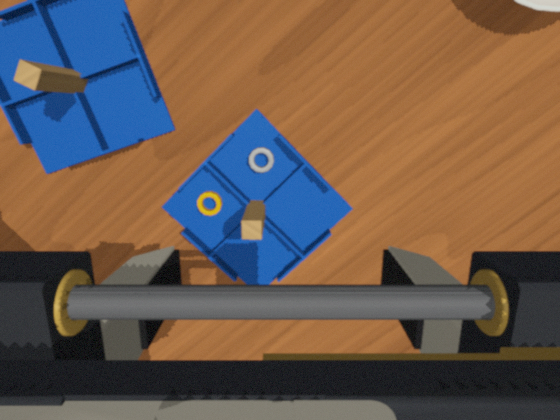

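The wrist picture shows the brass ring at (209,203), the steel ring at (261,160) and the post top at (252,228). The tray's brass diagonal lies along image x, which is the closing line, so the yaw is right. Both views put the post at about (0.504,-0.149).

Emit:
move_arm(series=[[0.006,-0.054,0,0,0,0],[0.006,-0.054,-0.06,0,0,0],[0.006,-0.054,-0.12,0,0,0],[0.006,-0.054,-0.16,0,0,0],[0.006,-0.054,-0.2,0,0,0]])

```text
clock: 2.25
position: [0.5018, -0.1408, 0.0821]
ee_rot: [-1.069, -2.952, -0.001]
force: [0.6, -0.1, 0.6]
width: 1.0
gripper_force: 0.0
```

Emit:
move_arm(series=[[0,0,-0.03,0,0,0],[0,0,-0.05,0,0,0],[0,0,-0.057,0,0,0],[0,0,-0.057,0,0,0],[0,0,-0.057,0,0,0]])

```text
clock: 2.75
position: [0.503, -0.1421, 0.0418]
ee_rot: [1.07, 2.953, 0.001]
force: [0.3, -1.6, -0.1]
width: 1.002
gripper_force: 0.0
```

Emit:
move_arm(series=[[0.0015,-0.0095,0,0,0,0],[0.0015,-0.0095,0,0,0,0],[0.0015,-0.0095,0,0,0,0]])

```text
clock: 3.05
position: [0.5041, -0.1501, 0.0416]
ee_rot: [1.072, 2.952, 0.0]
force: [-0.1, -0.2, -0.4]
width: 0.999
gripper_force: 0.0
```

Emit:
move_arm(series=[[0,0,0,0,0,0],[0,0,0,0,0,0],[0,0,0,0,0,0],[0,0,0,0,0,0],[0,0,0,0,0,0]], claw=-0.5, squeeze=8)

```text
clock: 3.55
position: [0.5038, -0.1496, 0.0411]
ee_rot: [-1.071, -2.953, 0.0]
force: [-0.1, 0.1, -0.6]
width: 0.614
gripper_force: 0.0
```

Emit:
move_arm(series=[[0,0,0,0,0,0],[0,0,0,0,0,0],[0,0,0,0,0,0],[0,0,0,0,0,0],[0,0,0,0,0,0]], claw=-1, squeeze=8)

```text
clock: 4.05
position: [0.5038, -0.1495, 0.0411]
ee_rot: [1.071, 2.953, 0.0]
force: [-0.1, -1.0, -0.8]
width: 0.194
gripper_force: 8.0
```

Emit:
move_arm(series=[[0,0,0,0,0,0],[0,0,0,0,0,0],[0,0,0,0,0,0],[0,0,0,0,0,0],[0,0,0,0,0,0]], squeeze=40)

```text
clock: 4.55
position: [0.5038, -0.1495, 0.0411]
ee_rot: [1.071, 2.953, 0.0]
force: [0.7, 1.4, -0.6]
width: 0.191
gripper_force: 40.0
```

Emit:
move_arm(series=[[0,0,0.01,0,0,0],[0,0,0.03,0,0,0],[0,0,0.05,0,0,0],[0,0,0.065,0,0,0],[0,0,0.075,0,0,0]])

```text
clock: 5.05
position: [0.5039, -0.1498, 0.0984]
ee_rot: [1.071, 2.952, 0.0]
force: [0.3, 0.5, -2.1]
width: 0.194
gripper_force: 40.0
```

Emit:
move_arm(series=[[0,0.01,0.02,0,0,0],[0.002,0.03,0.04,0,0,0],[0.004,0.06,0.055,0,0,0],[0.006,0.09,0.065,0,0,0],[0.008,0.12,0.07,0,0,0]])

```text
clock: 5.55
position: [0.5098, -0.0589, 0.1506]
ee_rot: [1.072, 2.953, 0.001]
force: [0.6, 0.4, -2.9]
width: 0.192
gripper_force: 40.0
```

Emit:
move_arm(series=[[0.002,0.03,0,0,0,0],[0.004,0.06,0,0,0,0],[0.006,0.09,0,0,0,0],[0.008,0.12,0,0,0,0],[0.01,0.15,0,0,0,0]])

```text
clock: 6.05
position: [0.5169, 0.0538, 0.1498]
ee_rot: [-1.071, -2.953, 0.0]
force: [0.0, -0.8, -2.2]
width: 0.195
gripper_force: 40.0
```

Emit:
move_arm(series=[[0.002,0.03,0,0,0,0],[0.004,0.06,0,0,0,0],[0.006,0.09,0,0,0,0],[0.008,0.12,0,0,0,0],[0.01,0.15,0,0,0,0]])

```text
clock: 6.55
position: [0.5244, 0.1662, 0.1498]
ee_rot: [-1.071, -2.953, 0.001]
force: [0.0, -0.1, -2.9]
width: 0.192
gripper_force: 40.0
```

Emit:
move_arm(series=[[0.001,0.03,0,0,0,0],[0.002,0.06,0,0,0,0],[0.002,0.09,0,0,0,0],[0.003,0.115,0,0,0,0],[0.003,0.13,0,0,0,0]])

```text
clock: 7.05
position: [0.5267, 0.2647, 0.1496]
ee_rot: [-1.069, -2.954, 0.0]
force: [-0.5, -0.1, -2.6]
width: 0.193
gripper_force: 40.0
```

Emit:
move_arm(series=[[0.001,0.012,0,0,0,0],[0.001,0.02,0,0,0,0],[0.001,0.022,0,0,0,0],[0.001,0.022,0,0,0,0],[0.001,0.022,0,0,0,0]])

```text
clock: 7.55
position: [0.5279, 0.2785, 0.1499]
ee_rot: [1.073, 2.953, -0.0]
force: [-0.4, 0.1, -2.0]
width: 0.193
gripper_force: 40.0
```

Run:
```python
from h import *
s,im,d=grab('top');s,im2,_=grab('side')
print(s['position'],s['joints'].round(2))
a=np.vstack([im[100:300,180:460],im2[100:300,150:430]])
save(cv2.resize(a,None,fx=1.5,fy=1.5),'hover.png')
```

```text
[0.52795624 0.27851918 0.1499354 ] [-0.93  0.49  0.51  1.77 -0.29  0.96  0.57]
```

View pics/hover.png

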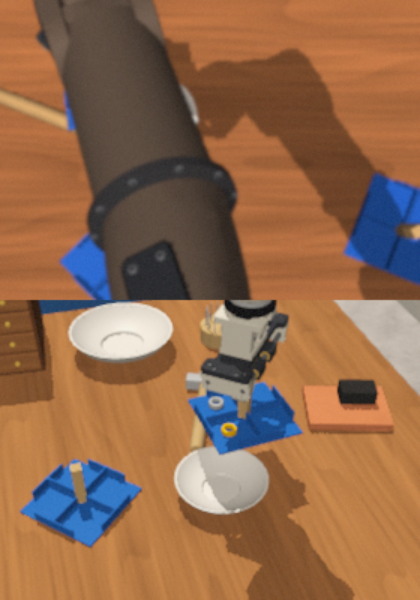

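The side view shows both rings still in the tray, brass at (229,430) nearest the dish, with the dish below at (222,485). The tray hangs level at the planned spot, so I'll tip it about the diagonal axis.

Emit:
move_arm(series=[[0.002,0.004,0,0.05,-0.043,0],[0.002,0.008,0,0.1,-0.086,0],[0.002,0.008,0,0.15,-0.129,0],[0.002,0.008,0,0.2,-0.17,0],[0.002,0.008,0,0.255,-0.214,0]])

```text
clock: 8.15
position: [0.5294, 0.285, 0.1502]
ee_rot: [1.016, 2.801, 0.496]
force: [-0.7, 1.6, -2.5]
width: 0.195
gripper_force: 40.0
```

Run:
```python
from h import *
s=readout.observe();print(s['position'],s['joints'].round(2),s['force'],np.degrees(np.arccos(-R.from_rotvec(s['ee_rot']).as_matrix()[2,2])))
```

```text
[0.52935563 0.2849791  0.15021292] [-0.78  0.33  0.35  2.05 -0.53  0.51  0.84] [-0.68380929  1.55240058 -2.5219975 ] 20.12754640891922
```

Emit:
move_arm(series=[[0,0,0,0.05,-0.043,0],[0,0,0,0.1,-0.086,0],[0,0,0,0.15,-0.129,0],[0,0,0,0.18,-0.15,0],[0,0,0,0.18,-0.15,0]])

```text
clock: 8.65
position: [0.5293, 0.282, 0.1492]
ee_rot: [0.972, 2.654, 0.812]
force: [0.1, -0.4, -1.9]
width: 0.196
gripper_force: 40.0
```

Run:
```python
from h import *
s,im,d=grab('side')
r=R.from_rotvec(s['ee_rot']).as_matrix()
print(s['position'],s['joints'].round(2),s['force'],np.degrees(np.arccos(-r[2,2])),r[:,2])
save(cv2.resize(im[130:330,150:430],None,fx=2,fy=2),'tip1.png')
```

```text
[0.52930415 0.28198865 0.14921139] [-0.26  0.31 -0.21  2.21 -1.14  0.19  1.52] [ 0.06126085 -0.35252128 -1.94577777] 34.004345734487025 [ 0.36037998  0.42766026 -0.82899516]
```

View pics/tip1.png

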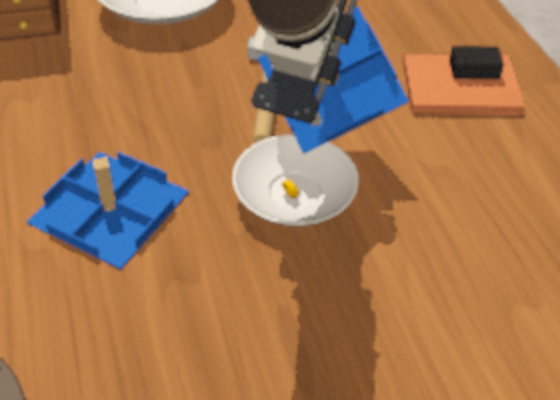

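At 34 degrees the brass ring is already in the dish, at (290,188), and the tray corner is at (305,145). Levelling the tray again.

Emit:
move_arm(series=[[0,0,0.005,-0.05,0.043,0],[0,0,0.01,-0.1,0.086,0],[0,0,0.01,-0.15,0.129,0],[0,0,0.01,-0.2,0.17,0],[0,0,0.01,-0.25,0.21,0]])

```text
clock: 9.2
position: [0.5301, 0.2857, 0.1593]
ee_rot: [1.033, 2.85, 0.351]
force: [0.2, 1.4, -2.1]
width: 0.194
gripper_force: 40.0
```

Emit:
move_arm(series=[[0,0,0,-0.05,0.043,0],[0,0,0,-0.1,0.086,0],[0,0,0,-0.14,0.12,0],[0,0,0,-0.17,0.145,0],[0,0,0,-0.18,0.154,0]])

```text
clock: 9.7
position: [0.53, 0.2863, 0.1584]
ee_rot: [1.07, 2.95, 0.001]
force: [-0.8, 0.7, -1.5]
width: 0.192
gripper_force: 40.0
```

Run:
```python
from h import *
s,im,d=grab('side')
r=R.from_rotvec(s['ee_rot'])
e=(R.from_rotvec([1.071,2.953,0])*r.inv()).as_rotvec(degrees=True)/60
print(s['position'],s['joints'].round(2),'turn frac to level',e.round(4),r.as_matrix()[:,2])
save(cv2.resize(im[130:330,150:430],None,fx=2,fy=2),'lev.png')
```

```text
[0.53003986 0.28631024 0.15838269] [-0.95  0.49  0.53  1.75 -0.29  0.98  0.56] turn frac to level [ 0.0006  0.0026 -0.    ] [ 3.04464704e-03 -7.54867520e-04 -9.99995080e-01]
```

View pics/lev.png

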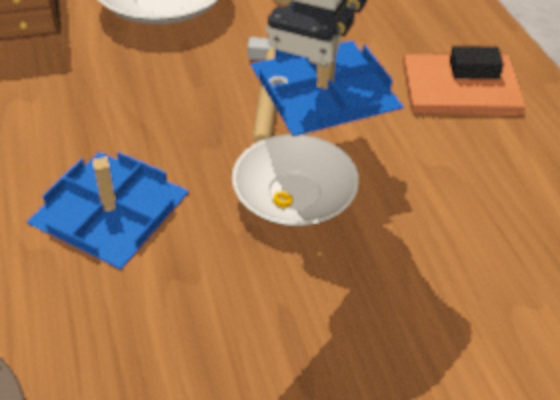

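The tray is level. The steel ring is in it at (278,80) and the brass ring is in the dish at (284,199). Carrying the tray back to its free starting spot.

Emit:
move_arm(series=[[-0.001,-0.012,0,0,0.002,0],[-0.003,-0.036,0,0,0.002,0],[-0.005,-0.066,0,0,0.002,0],[-0.007,-0.096,0,0,0.002,0],[-0.009,-0.126,0,0,0.002,0]])

```text
clock: 10.25
position: [0.522, 0.1872, 0.1577]
ee_rot: [-1.076, -2.949, -0.006]
force: [0.9, -0.8, -2.4]
width: 0.195
gripper_force: 40.0
```

Emit:
move_arm(series=[[-0.002,-0.03,0,0,0,0],[-0.004,-0.06,0,0,0,0],[-0.006,-0.09,0,0,0,0],[-0.008,-0.12,0,0,0,0],[-0.01,-0.15,0,0,0,0]])

```text
clock: 10.75
position: [0.5139, 0.0749, 0.1577]
ee_rot: [-1.076, -2.948, -0.006]
force: [-0.6, -0.6, -1.2]
width: 0.191
gripper_force: 40.0
```

Emit:
move_arm(series=[[-0.002,-0.03,0,0,0,0],[-0.004,-0.06,0,0,0,0],[-0.006,-0.09,0,0,0,0],[-0.008,-0.12,0,0,0,0],[-0.01,-0.15,0,0,0,0]])

```text
clock: 11.25
position: [0.5059, -0.0373, 0.1577]
ee_rot: [-1.076, -2.948, -0.006]
force: [0.6, -0.3, -2.3]
width: 0.194
gripper_force: 40.0
```

Emit:
move_arm(series=[[-0.002,-0.03,0,0,0,0],[-0.004,-0.06,0,0,0,0],[-0.006,-0.09,0,0,0,0],[-0.008,-0.115,0,0,0,0],[-0.01,-0.13,0,0,0,0]])

```text
clock: 11.75
position: [0.4981, -0.1351, 0.1578]
ee_rot: [-1.078, -2.948, -0.006]
force: [-0.5, -0.9, -1.8]
width: 0.195
gripper_force: 40.0
```

Emit:
move_arm(series=[[0,-0.01,-0.01,0,0,0],[0,-0.015,-0.03,0,0,0],[0,-0.015,-0.055,0,0,0],[0,-0.015,-0.08,0,0,0],[0,-0.015,-0.1,0,0,0]])

```text
clock: 12.25
position: [0.4991, -0.1425, 0.0809]
ee_rot: [-1.07, -2.949, -0.007]
force: [0.6, 0.3, -1.7]
width: 0.191
gripper_force: 40.0
```

Emit:
move_arm(series=[[0,0,-0.015,0,0,0],[0,0,-0.03,0,0,0],[0,0,-0.038,0,0,0],[0,0,-0.038,0,0,0]])

```text
clock: 12.65
position: [0.4996, -0.1428, 0.0532]
ee_rot: [-1.071, -2.948, -0.006]
force: [0.2, 0.5, -1.9]
width: 0.197
gripper_force: 40.0
```

Run:
```python
from h import *
s=readout.observe();r=R.from_rotvec(s['ee_rot'])
print(s['position'],s['force'],((R.from_rotvec([1.071,2.953,0])*r.inv()).as_rotvec(degrees=True)/60).round(4))
```

```text
[ 0.49960679 -0.14275045  0.05321005] [ 0.16094057  0.51148985 -1.90581482] [-0.0052 -0.0032  0.0008]
```

Emit:
move_arm(series=[[0,0,-0.005,-0.005,-0.003,0],[0,0,-0.01,-0.005,-0.003,0],[0,0,-0.0135,-0.005,-0.003,0],[0,0,-0.0155,-0.005,-0.003,0],[0,0,-0.0155,-0.005,-0.003,0]])

```text
clock: 13.15
position: [0.5, -0.1428, 0.0421]
ee_rot: [1.072, 2.952, 0.001]
force: [1.1, 0.1, -2.0]
width: 0.191
gripper_force: 40.0
```

Emit:
move_arm(series=[[0,0,-0.0015,0,0,0],[0,0,-0.0015,0,0,0],[0,0,-0.0015,0,0,0]])

```text
clock: 13.45
position: [0.5001, -0.1429, 0.0412]
ee_rot: [1.072, 2.952, 0.001]
force: [0.6, -0.1, -0.9]
width: 0.192
gripper_force: 40.0
```

The weight is coming off the wrist, so the tray is on the bench. Releasing.

Emit:
move_arm(series=[[0,0,-0.0005,0,0,0],[0,0,-0.0005,0,0,0],[0,0,-0.0005,0,0,0]], squeeze=5)

```text
clock: 13.75
position: [0.5002, -0.1429, 0.041]
ee_rot: [1.072, 2.951, 0.001]
force: [-1.1, 0.6, 6.4]
width: 0.193
gripper_force: 5.0
```

Emit:
move_arm(series=[[0,0,0,0,0,0],[0,0,0,0,0,0],[0,0,0,0,0,0],[0,0,0,0,0,0],[0,0,0,0,0,0]], claw=0.6)

```text
clock: 14.25
position: [0.5, -0.1429, 0.0407]
ee_rot: [1.072, 2.952, 0.0]
force: [0.1, 0.3, 0.9]
width: 0.582
gripper_force: 0.0
```

Emit:
move_arm(series=[[0,0,0,0,0,0],[0,0,0.02,0,0,0],[0,0,0.06,0,0,0],[0,0,0.11,0,0,0],[0,0,0.17,0,0,0]])

```text
clock: 14.75
position: [0.499, -0.1427, 0.1687]
ee_rot: [-1.072, -2.952, 0.001]
force: [1.3, 0.1, -0.5]
width: 0.799
gripper_force: 0.0
```

Emit:
move_arm(series=[[0,0,0.05,0,0,0],[0,0,0.1,0,0,0],[-0.05,0,0.15,0,0,0],[-0.1,0,0.15,0,0,0],[-0.1,0,0.15,0,0,0]])

```text
clock: 15.25
position: [0.4212, -0.1437, 0.2815]
ee_rot: [1.076, 2.951, 0.005]
force: [0.3, -0.9, -0.5]
width: 0.801
gripper_force: 0.0
```

Run:
```python
from h import *
s,im,d=grab('side');print(s['position'],s['force'],s['width'])
s2,im2,_=grab('top')
save(np.vstack([im[180:420,200:480],im2[100:300,180:460]]),'end.png')
```

```text
[ 0.42117957 -0.14371806  0.28152832] [ 0.28125087 -0.86270316 -0.47486215] 0.8005421969384804
```

View pics/end.png

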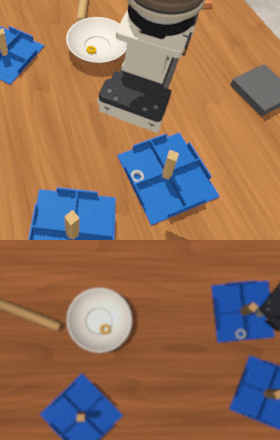

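The end picture shows the brass ring in the small dish at (92,50), and the tray flat on the bench at (168,177) with the steel ring in its bay at (138,176). The gripper is clear.

```bash
python3 -c "
from cell import ticket;print(ticket.sign_off())"
```

```text
the job is handed in; nothing more can be done
None
```

The brass ring is in the 160 mm dish, the steel ring stayed in the tray, and the tray is level on the bench and released; I handed the job in at about 15 s on the robot's clock, and sign-off returned no verdict.

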